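# Reverse the worn stop arm on its sloping stand

### The arm

A 7-joint arm with a two-finger parallel gripper is mounted at the origin on a cart in front of the work surface, level with it; the furniture and walls round the work are solid. World frame = base frame: x ahead of the robot, y to its left, z up, the work surface at z = 0. Lengths are in m, angles in rad, forces in N, time in s.
With the tool pointing down it reaches from about 0.4 to 0.85 m from the base axis. Payload 4.5 kg.
Tool frame: the origin (TCP) lies midway between the tips of the shut fingers; the grasp point (between the pads) lies 19 mm behind it; z points along the fingers, y is the line along which they close (so a half turn about z gives the same grasp; the last joint's range is limited). The gripper opens to 88 mm and grips with 3 to 60 N. Pads are 18 mm wide; open, the fingers measure 123 mm over their backs; the gripper's body (75 mm by 187 mm) begins 45 mm behind the grasp point.
Start: joints at [1.193, 0.689, -0.195, 1.565, 0.157, 0.902, -0.215], TCP at [0.25, -0.573, 0.239] pointing down, gripper open.
Joint ranges: [-3.01, 3.01], [-0.46, 2.08], [-1.47, 1.51], [0.13, 2.56], [-1, 4.14], [0.04, 2.09], [-2.66, 2.66]. Speed limits (rad/s): [2.57, 2.57, 3.14, 3.14, 3.14, 3.14, 3.14].

### API

Orientations are given as a unit quaternion [x, y, z, w].
In Python, from plant import r gives the robot as it stands. The module is installed in compiled form; this text tells all that it offers.
- The arm moves only by the tool step_arm, never from a script. Its argument "series" is a list of rows, each a list of 7 numbers: the shift along the world's x, y, z in mm, then the turn, a rotation vector about the world's x, y, z in rad, then the closure, from 0 (fully open) to 1 (shut). A call has 1 to 20 rows; each row shifts and turns the commanded pose from where the row before left it; what a row does not reach is not made up. A row lasts 1/10 s, in which the tool goes at most 50 mm and 8.59 degrees, less where a joint would pass 70% of its speed; a pose out of reach is approached as far as the arm can. A call is refused whole if a number of a shift passes 50 or a number of a turn 0.15, either way. A call with a gripper value outside its range is refused whole. The fingers move at their own pace and stop on an object; "force" is the grip in N (left out, the last holds). Time passes only in rows, so rows that do not move let the fingers close. It gives the time, the measured TCP pose, the force, the opening and the grip force at its end, in the units of the state.
- r.get_state(): the state, without advancing time (a new reading comes with each control period).
- r.snapshot(name): name is "scene" or "top"; returns (picture, depth): 480x640x3 uint8, blue, green, red; 480x640 float32, m along the optical axis (not along the pixel's ray), 0 where there is no reading.
- r.get_calibration(name): a dict with "intrinsics" (3x3 intrinsics, pixels), "pose" (4x4, takes a point from camera to world coordinates). Camera axes: x right, y up, looking along -z (the intrinsics and any distortion apply to the point x, -y, -z); pixel columns grow to the right and rows downward; lengths in m; the calibration is good to about 2 mm. A picture is of the moment at which its call begins. get_calibration takes no time and is no camera call.
- r.finish_job(): hands the job in; it is judged then, once.
The state is a dict: "clock": time; "q": joint angles; "qd": joint speeds; "joint_torque": joint torques, N m; "tool_pos": TCP position; "eef_rot": TCP orientation; "contact_force": force on the tool from outside, world axes, zero at the start; "moment": the same for the moment, N m; "opening": opening from 0.0 (shut) to 1.0 (fully open); "finger_force": force on a finger pad.
Only numpy, scipy, OpenCV 4.12 (cv2) and the standard library are available. Lean on these libraries where they do the work, as an engineer would, in place of code of your own. Each camera call takes 0.05 s, during which the arm holds its last target. There are 200 camera calls.

### The job

The red tip of the stop arm on the sloping stand is worn. Swing the blue keeper fully aside, lift the arm well clear of its pin, turn it end for end and refit it so that the red end's hole is on the pin and the green tip is the free lower end, with the arm lying flat on the boss and the ledge; then swing the keeper fully back over the pin. Leave the tape measure, the pipe fittings and the bottle beside the stand alone.

Things in the scene. Friction and masses are not known exactly. Their poses are not given: they have to be found in the camera images.
- deck: Grey sloping deck of the fixed plywood stand. Origin: foot of the pivot pin, on the deck's surface. x points up the slope (away from the robot), y across to the left, z square to the deck, along the pin; z leans 28 degrees from vertical toward the robot. The deck spans x = -150 to +60 mm, y = -75 to +75 mm. A round boss 28 mm wide, 12 mm high surrounds the pin's foot.
- pin_top (a point): Top of the steel pivot pin, 44 mm above the deck's surface. The pin is 12 mm thick and tapers to 6 mm over its last 9 mm.
- ledge (a point): Top centre of the black ledge across the deck, 113 mm down the slope from the pin; 22 mm wide along the slope, 70 mm long across it, 12 mm high like the boss. The arm lies on boss and ledge, so fingers can reach below its sides.
- stop_arm: Loose aluminium arm 150 x 30 x 20 mm (175 long with tips), about 0.22 kg. Origin: centre of its underside; x along it to the green tip and band, red ones at the -x end, z through its thickness. 16 mm through holes at x = +55 and -55 mm. At first the green end's hole is on the pin, the red tip points down the slope, its axes are parallel to the deck's and its underside is 12 mm above the deck.
- hole_green (a point): Centre of the hole at the arm's green end, at mid thickness (10 mm above the underside).
- hole_red (a point): Centre of the hole at the arm's red end, at mid thickness (10 mm above the underside). When the arm is seated it is 22 mm above the deck.
- keeper (a joint): Angle of the blue keeper bar (24 mm wide, 8 mm thick, underside 48 mm above the deck). 0 (stop): across the pin's top, toward deck -y, holding the arm down; grows counter-clockwise seen from above to 1.6 rad (stop), pointing up the slope, where the arm is free. It turns with light friction (about 1.2 N at the knob) and stays where it is left.
- keeper_pivot (a point): Keeper's turning axis at the top of its bar: at deck x = 0, y = 55 mm, 56 mm above the deck, parallel to the pin, on a dark post 20 mm thick.
- keeper_knob (a point): Middle of the keeper's upright black knob, 70 mm from the keeper's axis. The knob is a cylinder 18 mm thick, parallel to the pin, standing from 56 to 90 mm above the deck; this point is 73 mm above it.
- tape_measure: Yellow and black tape measure, 38 x 82 x 59 mm, loose on the bench, to be left alone. Origin: centre of its underside.
- tee_grey: Grey pipe tee, 67 x 92 x 42 mm, loose on the bench, to be left alone. Origin: centre of its underside.
- oil_bottle: Small yellow bottle with a black cap, 44 mm wide, 120 mm tall, loose on the bench, to be left alone. Origin: centre of its underside.
- coupling_black: Black pipe coupling, 54 mm wide, 60 mm tall, standing loose on the bench, to be left alone. Origin: centre of its underside.

How it is judged:
By the outcome, as a careful person would: the job done as asked, in the order asked, and still so for the second after the job is handed in, with the robot touching nothing.
It also fails if it takes over 72 s, if anything falls off the work surface, if the arm or the gripper's body presses on something with over 40 N, if the wrist force passes 120 N, or if a joint passes its speed limit or range.

## Working session

There is one attempt and no reset: what is moved stays moved. The work goes in short steps, Python scripts to look and compute and a tool call to move; the robot and the scene stay as the last step left them, time stands still between calls to the robot, and variables do not carry over. Pictures are saved under pics/ and viewed, at most 10 in all, crops included, and the job is handed in when it is done.

Besides the shell and the picture viewer there is one more tool, called after "Call:" by a JSON object that holds its "op" and its "data". step_arm: Moves the arm, as the interface text tells. Its arguments: {"type":"object","properties":{"series":{"type":"array"},"force":{"type":"number"}},"required":["series"]}

```bash
mkdir -p pics; cat > h.py <<'E'
import numpy as np, cv2
from plant import r
from scipy.spatial.transform import Rotation as R
def snap(n,tag=None):
    im,d=r.snapshot(n)
    if tag: cv2.imwrite(f'pics/{tag}.png',im)
    return im,d
def pts(n,d):
    c=r.get_calibration(n);K=np.array(c['intrinsics']);T=np.array(c['pose'])
    v,u=np.mgrid[:480,:640]
    x=(u-K[0,2])/K[0,0]*d;y=(v-K[1,2])/K[1,1]*d
    P=np.stack([x,-y,-d],-1)
    return P@T[:3,:3].T+T[:3,3]
def ray(n,u,v):
    c=r.get_calibration(n);K=np.array(c['intrinsics']);T=np.array(c['pose'])
    return T[:3,3],T[:3,:3]@np.array([(u-K[0,2])/K[0,0],-(v-K[1,2])/K[1,1],-1])
E
python3 - <<'E'
from h import *
for n in('scene','top'):
    c=r.get_calibration(n);print({k:(np.round(v,3).tolist() if not isinstance(v,str) else v) for k,v in c.items()})
    im,d=snap(n,n+'0')
    print(n,(d>0).mean(),d[d>0].min(),d.max())
s=r.get_state();print(s)
E
```

```text
{'intrinsics': [[535.624, 0.0, 316.514], [0.0, 535.624, 237.589], [0.0, 0.0, 1.0]], 'pose': [[0.187, -0.762, 0.62, 1.397], [0.982, 0.134, -0.131, -0.199], [0.017, 0.634, 0.773, 1.279], [0.0, 0.0, 0.0, 1.0]]}
scene 0.9960677083333334 0.9784757 3.640934
{'intrinsics': [[548.002, 0.0, 314.405], [0.0, 548.002, 247.675], [0.0, 0.0, 1.0]], 'pose': [[-0.013, 0.987, -0.162, 0.232], [-1.0, -0.012, 0.008, -0.005], [0.006, 0.162, 0.987, 1.665], [0.0, 0.0, 0.0, 1.0]]}
top 0.9959635416666667 0.80420625 2.664395
{'clock': 0.1, 'q': array([ 1.19280403,  0.68986606, -0.19451328,  1.56622708,  0.15728972,
        0.90254196, -0.21507668]), 'qd': array([ 0.00049961, -0.00094533, -0.00020649, -0.00443397,  0.00050313,
        0.00081431, -0.0009899 ]), 'joint_torque': array([-3.39422244e-03, -5.28502142e+01, -1.27110310e+00, -1.53838420e+01,
       -5.24829479e-02,  1.99573900e-03,  3.80579297e-05]), 'tool_pos': array([ 0.24988465, -0.57224703,  0.23801478]), 'eef_rot': array([ 9.78868996e-01,  2.04486687e-01, -2.30243770e-04, -7.93847268e-04]), 'contact_force': array([ 0.80977929, -0.2961924 , -0.52745781]), 'moment': array([ 0.0078529 , -0.03624533, -0.03339994]), 'finger_force': 0.0, 'opening': 1.0001263171896615}
```

View pics/scene0.png

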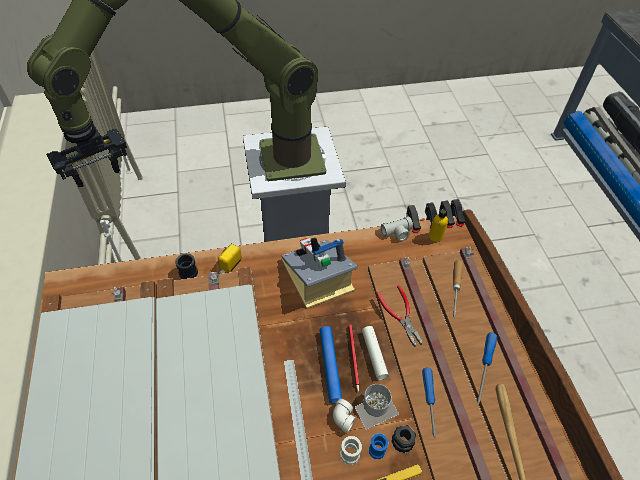

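View pics/top0.png

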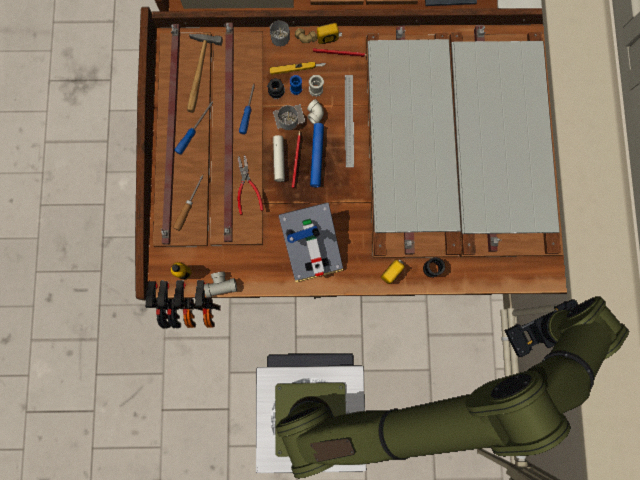

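The scene picture shows the stand at about (318,272). In the top picture it is at about (312,242), with the red tip at (317,268), the green tip near (308,222) and the keeper pivot near (293,238). Next I measure the deck frame.

```bash
python3 - <<'E'
from h import *
for n,(u0,u1,v0,v1) in {'top':(265,365,190,295),'scene':(265,375,225,315)}.items():
    im,d=snap(n)
    P=pts(n,d)
    c=im[v0:v1,u0:u1];cv2.imwrite(f'pics/{n}c.png',cv2.resize(c,None,fx=5,fy=5,interpolation=cv2.INTER_CUBIC))
    hsv=cv2.cvtColor(im,cv2.COLOR_BGR2HSV)
    m=np.zeros(d.shape,bool);m[v0:v1,u0:u1]=1
    H,S,V=[hsv[...,i].astype(int) for i in range(3)]
    deck=m&(S<60)&(V>70)&(V<190)&(P[...,2]>0.03)
    Q=P[deck]
    # ransac plane
    rng=np.random.default_rng(0);best=0
    for _ in range(500):
        a=Q[rng.choice(len(Q),3,False)];nn=np.cross(a[1]-a[0],a[2]-a[0])
        if np.linalg.norm(nn)<1e-6: continue
        nn/=np.linalg.norm(nn);nn*=np.sign(nn[2])
        inl=abs((Q-a[0])@nn)<.003
        if inl.sum()>best and abs(nn[2]-np.cos(.489))<.05: best=inl.sum();I=inl
    A=Q[I];c0=A.mean(0);nn=np.linalg.svd(A-c0)[2][2];nn*=np.sign(nn[2])
    print(n,best,'normal',nn.round(3),'tilt',np.degrees(np.arccos(nn[2])),'yaw',np.degrees(np.arctan2(-nn[1],-nn[0])),'c',c0.round(4))
    # oriented rect in plane, deck z offset
    yaw=np.arctan2(-nn[1],-nn[0]);x=np.array([np.cos(28*np.pi/180)*np.cos(yaw),np.cos(28*np.pi/180)*np.sin(yaw),np.sin(28*np.pi/180)])
    y=np.cross(nn,x);y/=np.linalg.norm(y);x=np.cross(y,nn)
    on=m&(abs((P-c0)@nn)<.004)
    uv=np.stack([(P[on]-c0)@x,(P[on]-c0)@y],1).astype(np.float32)*1000
    (cx,cy),(w,h),a=cv2.minAreaRect(uv);print('rect',cx,cy,w,h,a, uv.min(0),uv.max(0))
    for k,mm in dict(red=((H<8)|(H>172))&(S>150)&(V>90),green=(H>45)&(H<85)&(S>100),blue=(H>95)&(H<125)&(S>120)).items():
        q=m&mm&(P[...,2]>.03)
        if q.any():
            vv,uu=np.nonzero(q);print(k,q.sum(),uu.mean().round(1),vv.mean().round(1),P[q].mean(0).round(4),'h above deck',((P[q]-c0)@nn).mean().round(4))
E
```

```text
top 1227 normal [-0.456 -0.102  0.884] tilt 27.82947544088682 yaw 12.570481227190735 c [ 0.525  -0.0029  0.0819]
rect -50.38623809814453 -31.051773071289062 252.12435913085938 287.3627624511719 79.38971710205078 [-202.23177 -137.04958] [ 89.82645 117.02313]
red 53 317.0 265.1 [ 0.4423 -0.0251  0.0713] h above deck 0.0306
green 67 308.9 229.5 [ 0.5385 -0.0028  0.1233] h above deck 0.0304
blue 222 301.0 234.4 [0.5209 0.0198 0.1441] h above deck 0.0545
scene 1162 normal [-0.455 -0.109  0.884] tilt 27.899681524872033 yaw 13.421842994867248 c [ 0.5388 -0.0158  0.0899]
rect -66.28439331054688 8.547935485839844 289.96612548828125 210.94610595703125 0.4641653001308441 [-211.0906   -97.82759] [ 78.97784 113.13283]
red 13 306.0 242.2 [ 0.4424 -0.0283  0.0752] h above deck 0.0322
green 68 324.5 261.2 [ 0.5713 -0.0015  0.1468] h above deck 0.0339
blue 162 327.3 246.5 [0.5249 0.0153 0.1481] h above deck 0.0544
```

View pics/topc.png

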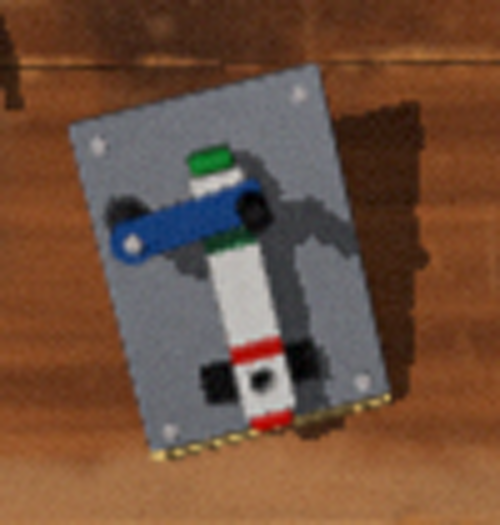

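View pics/scenec.png

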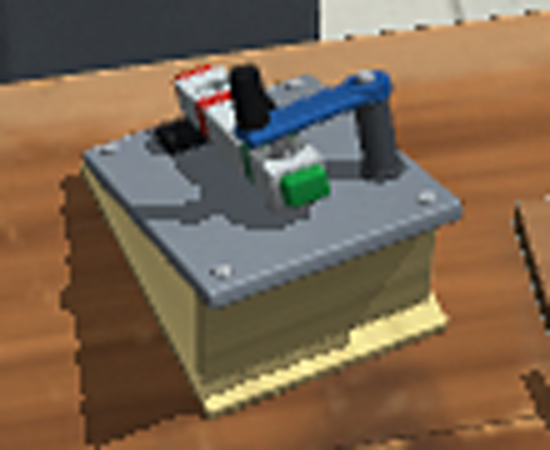

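The top crop shows the deck corners at (70,127), (315,66), (388,400) and (153,452), the red-end hole at (262,379) and the keeper's pivot screw at (133,243). The scene crop shows deck corners at (207,303), (463,210) and (83,152).

```bash
python3 - <<'E'
from h import *
def hit(n,u0,v0,x,y,p,nn):
    o,dr=ray(n,u0+(x+.5)/5-.5,v0+(y+.5)/5-.5);return o+dr*((p-o)@nn/(dr@nn))
n0={'top':np.array([-.456,-.102,.884]),'scene':np.array([-.455,-.109,.884])}
c0={'top':np.array([.525,-.0029,.0819]),'scene':np.array([.5388,-.0158,.0899])}
nm=np.array([-np.sin(np.radians(28))*np.cos(np.radians(13)),-np.sin(np.radians(28))*np.sin(np.radians(13)),np.cos(np.radians(28))])
print('plane disagreement mm',(c0['top']-c0['scene'])@nm*1000)
D=[('top',70,127,60,75,0),('top',315,66,60,-75,0),('top',388,400,-150,-75,0),('top',153,452,-150,75,0),('top',262,379,-110,0,32),('top',133,243,0,55,58),
('scene',207,303,60,-75,0),('scene',463,210,60,75,0),('scene',83,152,-150,-75,0),('scene',368,77,0,55,58)]
o0={'top':(265,190),'scene':(265,225)}
for use in(('top',),('scene',),('top','scene')):
    W=[];B=[]
    for n,x,y,a,b,c in D:
        if n not in use: continue
        p=c0[n]+nm*c/1000
        W.append(hit(n,*o0[n],x,y,p,nm));B.append([a,b,c])
    W=np.array(W);B=np.array(B)/1000
    rot,_=R.align_vectors(W-W.mean(0),B-B.mean(0));M=rot.as_matrix();t=W.mean(0)-M@B.mean(0)
    x=M[:,0];print(use,'t',t.round(4),'yaw',np.degrees(np.arctan2(x[1],x[0])).round(2),'tilt',np.degrees(np.arccos(M[2,2])).round(2),'res mm',((W-B@M.T-t)@M*1000).round(1).tolist())
E
```

```text
plane disagreement mm -2.113266818757162
('top',) t [0.5487 0.0006 0.0945] yaw 13.32 tilt 27.9 res mm [[-0.9, -1.4, 0.1], [0.1, 2.8, 0.3], [-2.7, 2.1, -0.1], [1.2, -2.9, -0.3], [2.1, -0.2, -0.1], [0.2, -0.4, 0.0]]
('scene',) t [5.536e-01 3.000e-04 9.960e-02] yaw 13.25 tilt 29.08 res mm [[4.6, -1.3, -2.5], [2.8, -2.3, -0.0], [-0.8, 1.5, 1.5], [-6.6, 2.2, 1.0]]
('top', 'scene') t [5.506e-01 5.000e-04 9.680e-02] yaw 13.35 tilt 28.4 res mm [[-3.5, -0.9, -1.0], [-2.6, 3.3, -1.9], [-5.4, 2.7, -0.4], [-1.4, -2.2, 0.4], [-0.2, 0.2, -0.3], [-1.9, -0.3, -0.8], [8.4, -2.3, 0.1], [6.8, -3.3, 1.0], [3.0, 0.9, 1.6], [-3.2, 2.0, 1.4]]
```

```bash
cat >> h.py <<'E'
YAW,T0=np.radians(13.3),np.array([.5492,.0008,.0958])
M=R.from_euler('ZY',[YAW,-np.radians(28)]).as_matrix()
TOOL=M@np.diag([1,-1,-1.])
def w(p): return T0+M@(np.array(p)/1000)
def dk(P): return (np.asarray(P)-T0)@M*1000
def go(p,n,flip=0,rot=True):
    s=r.get_state();d=(w(p)-s['tool_pos'])*1000
    G=TOOL@np.diag([-1,-1,1]) if flip else TOOL
    rv=(R.from_matrix(G)*R.from_quat(s['eef_rot']).inv()).as_rotvec()
    print('t',s['clock'].__round__(2),'deck now',dk(s['tool_pos']).round(1),'total',d.round(1),'rv',rv.round(3),'| per row/',n,(d/n).round(1),(rv/n).round(3))
    print('q',s['q'].round(2),'F',s['contact_force'].round(1),'open',round(s['opening'],3),'ff',round(s['finger_force'],1))
E
python3 - <<'E'
from h import *
print(M.round(3));go((0,-15,150),24)
E
```

```text
[[ 0.859 -0.23  -0.457]
 [ 0.203  0.973 -0.108]
 [ 0.469  0.     0.883]]
t 0.2 deck now [-306.6 -489.   324.4] total [234.1 542.4 -10. ] rv [ 0.154 -0.465 -0.176] | per row/ 24 [ 9.8 22.6 -0.4] [ 0.006 -0.019 -0.007]
q [ 1.19  0.69 -0.19  1.57  0.16  0.9  -0.22] F [ 0.6 -0.2  0. ] open 1.003 ff 0.0
```

Call:
{"op": "step_arm", "data": {"series": [[10, 27, 2, 0.007, -0.023, -0.009, 0], [12, 27, 2, 0.008, -0.023, -0.009, 0], [12, 27, 2, 0.008, -0.023, -0.009, 0], [12, 27, 2, 0.008, -0.023, -0.009, 0.1], [12, 27, 2, 0.008, -0.023, -0.009, 0.2], [12, 27, 2, 0.008, -0.023, -0.009, 0.4], [12, 27, 2, 0.008, -0.023, -0.009, 0.5], [12, 27, 2, 0.008, -0.023, -0.009, 0.5], [12, 27, 2, 0.008, -0.023, -0.009, 0.5], [12, 27, 2, 0.008, -0.023, -0.009, 0.5], [12, 27, 0, 0.008, -0.023, -0.009, 0.5], [12, 27, 0, 0.008, -0.023, -0.009, 0.5], [12, 27, 0, 0.008, -0.023, -0.009, 0.5], [12, 27, 0, 0.008, -0.023, -0.009, 0.5], [12, 27, 0, 0.008, -0.023, -0.009, 0.5], [12, 27, 0, 0.008, -0.023, -0.009, 0.5], [12, 27, 0, 0.008, -0.023, -0.009, 0.5], [12, 27, 0, 0.008, -0.023, -0.009, 0.5], [12, 27, 0, 0.008, -0.023, -0.009, 0.5], [8, 27, 0, 0.008, -0.023, -0.009, 0.5]]}}

```text
clock: 2.2
tool_pos: [0.4759, -0.0615, 0.2649]
eef_rot: [0.968, 0.117, 0.221, -0.031]
contact_force: [-0.6, 0.0, 0.4]
opening: 0.502
finger_force: 0.0
```

```bash
python3 - <<'E'
from h import *
go((0,-15,120),4)
im,d=snap('top');c=im[150:330,200:440];cv2.imwrite('pics/t1.png',cv2.resize(c,None,fx=3,fy=3,interpolation=cv2.INTER_CUBIC))
im,d=snap('scene');c=im[190:320,240:400];cv2.imwrite('pics/s1.png',cv2.resize(c,None,fx=4,fy=4,interpolation=cv2.INTER_CUBIC))
E
```

```text
t 2.2 deck now [  3.8 -43.8 189.5] total [ 21.9  34.8 -63.2] rv [ 0.001 -0.04  -0.01 ] | per row/ 4 [  5.5   8.7 -15.8] [ 0.    -0.01  -0.003]
q [ 0.39  0.38 -0.34  2.32 -0.78  0.04 -0.45] F [-0.6  0.   0.4] open 0.502 ff 0.0
```

Call:
{"op": "step_arm", "data": {"series": [[5, 8, -8, 0, -0.01, -0.002, 0.5], [5, 8, -8, 0, -0.01, -0.002, 0.5], [4, 6, -8, 0, -0.01, -0.002, 0.5], [4, 6, -8, 0, -0.01, -0.002, 0.5], [2, 4, -8, 0, 0, 0, 0.5], [2, 3, -8, 0, 0, 0, 0.5], [0, 0, -8, 0, 0, 0, 0.5], [0, 0, -7, 0, 0, 0, 0.5], [0, 0, 0, 0, 0, 0, 0.5]]}}

```text
clock: 3.2
tool_pos: [0.5134, -0.0376, 0.2418]
eef_rot: [0.97, 0.116, 0.211, -0.036]
contact_force: [0.4, -0.3, 0.6]
opening: 0.501
finger_force: 0.0
```

```bash
python3 - <<'E'
from h import *
go((0,-15,64),5)
im,d=snap('scene');a=im[200:320,260:400]
im,d=snap('top');c=im[180:300,240:380];cv2.imwrite('pics/t1.png',cv2.resize(np.hstack([a,c]),None,fx=2.8,fy=2.8,interpolation=cv2.INTER_CUBIC))
E
```

```text
t 3.2 deck now [ 29.9 -29.1 149.4] total [ 10.1  16.9 -89.5] rv [-0.006 -0.06  -0.011] | per row/ 5 [  2.    3.4 -17.9] [-0.001 -0.012 -0.002]
q [ 0.24  0.46 -0.23  2.26 -1.    0.04 -0.29] F [ 0.4 -0.3  0.6] open 0.501 ff 0.0
```

View pics/t1.png

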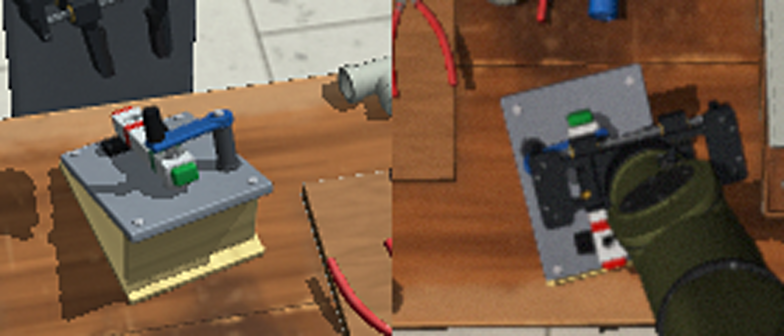

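The picture shows the gripper still above and right of the keeper, with nothing touched. Joints 5 and 6 are at their limits, so I fit the forward kinematics from the readings to plan a wrist flip.

```bash
cat > k.py <<'E'
from h import *
import itertools
s=r.get_state()
S=[(np.array([1.19280403,.68986606,-.19451328,1.56622708,.15728972,.90254196,-.21507668]),np.array([.24988465,-.57224703,.23801478]),np.array([.978868996,.204486687,-.00023024377,-.000793847268])),
(s['q'],s['tool_pos'],s['eef_rot'])]
E
python3 - <<'E'
from k import *
best=[]
for sg in itertools.product([1,-1],repeat=4):
  for off in (0,np.pi/2,np.pi,-np.pi/2):
    e=0
    for q,p,o in S:
        Rr=R.from_euler('ZYZYZYZ',np.array([sg[0]*q[0],q[1],sg[1]*q[2],q[3],sg[2]*q[4],q[5],sg[3]*q[6]+off])) if 0 else R.from_euler('z',sg[0]*q[0])*R.from_euler('y',q[1])*R.from_euler('z',sg[1]*q[2])*R.from_euler('y',q[3])*R.from_euler('z',sg[2]*q[4])*R.from_euler('y',q[5])*R.from_euler('z',sg[3]*q[6]+off)
        e+=(Rr.inv()*R.from_quat(o)).magnitude()
    best.append((e,sg,off))
best.sort(key=lambda a:a[0]);print(best[:3])
e,sg,off=best[0]
A=[];b=[]
for q,p,o in S:
    z=np.array([0,0,1.]);R2=R.from_euler('z',sg[0]*q[0])*R.from_euler('y',q[1]);R4=R2*R.from_euler('z',sg[1]*q[2])*R.from_euler('y',q[3])
    x=np.array([1.,0,0]);A.append(np.stack([z,R2.apply(z),R4.apply(z),R.from_quat(o).apply(z)],1));b.append(p)
A=np.vstack(A);b=np.hstack(b);print(np.linalg.lstsq(A,b,rcond=None))
E
```

```text
[(8.302308882891158e-10, (-1, -1, -1, -1), 1.5707963267948966), (0.7217223578053815, (-1, 1, -1, 1), 1.5707963267948966), (0.7544270910230669, (1, -1, 1, 1), -1.5707963267948966)]
(array([0.08143807, 0.70054745, 0.24064835, 0.25414049]), array([0.00171426]), np.int32(4), array([2.54043178, 1.17893569, 0.36497567, 0.15201896]))
```

```bash
cat >> h.py <<'E'
def F4(q):
    e=R.from_euler
    return e('z',-q[0])*e('y',q[1])*e('z',-q[2])*e('y',q[3])
def F(q):
    e=R.from_euler
    return F4(q)*e('z',-q[4])*e('y',q[5])*e('z',-q[6]+np.pi/2)
def wrist(q,G):
    N=(F4(q).inv()*R.from_matrix(G)*R.from_euler('z',-np.pi/2)).as_matrix()
    b=np.arccos(N[2,2]);a=np.arctan2(N[1,2],N[0,2]);c=np.arctan2(N[2,1],-N[2,0])
    return [(-a+o*np.pi,(1-2*o)*b,-c+o*np.pi) for o in (0,1)]
E
python3 - <<'E'
from h import *
q=r.get_state()['q']
print('forearm dir in deck',(M.T@F4(q).apply([0,0,1])).round(3), 'world',F4(q).apply([0,0,1]).round(3))
for f in(0,1):
    print(f,np.round(wrist(q,TOOL@np.diag([-1,-1,1]) if f else TOOL),2)[0])
# sideways tilt ideas
print(q)
E
```

```text
forearm dir in deck [-0.044 -0.019 -0.999] world [ 0.423  0.081 -0.903]
0 [-2.47  0.05  1.17]
1 [-2.47  0.05 -1.97]
[ 0.23846853  0.45747602 -0.23346163  2.26125753 -0.9994665   0.0433053
 -0.29086291]
```

```bash
python3 - <<'E'
from h import *
q=r.get_state()['q'].copy()
def sm(n): return np.linspace(0,1,n+1)[1:]
path=[]
for u in sm(3): path.append((q[4],q[5]+u*(.45-q[5]),q[6]))
for u in sm(24): path.append((q[4]+u*(3.1-q[4]),.45,q[6]+u*(-1.3-q[6])))
G0=F(q);d=250
for a in path:
    p=np.r_[q[:4],a];G=F(p);rv=(G*G0.inv()).as_rotvec();t=d*(G.apply([0,0,1])-G0.apply([0,0,1]));G0=G
    print([int(round(v)) for v in t]+[round(v,3) for v in rv],round(np.linalg.norm(rv),3))
E
```

```text
[-17, 29, -1, np.float64(0.105), np.float64(0.065), np.float64(0.055)] 0.136
[-19, 28, 3, np.float64(0.105), np.float64(0.065), np.float64(0.055)] 0.136
[-20, 26, 7, np.float64(0.105), np.float64(0.065), np.float64(0.055)] 0.136
[-14, -10, -7, np.float64(-0.066), np.float64(0.004), np.float64(0.117)] 0.134
[-12, -13, -7, np.float64(-0.068), np.float64(0.002), np.float64(0.116)] 0.134
[-10, -15, -6, np.float64(-0.07), np.float64(0.0), np.float64(0.115)] 0.134
[-7, -16, -5, np.float64(-0.071), np.float64(-0.002), np.float64(0.114)] 0.134
[-4, -18, -4, np.float64(-0.072), np.float64(-0.005), np.float64(0.113)] 0.134
[-2, -18, -2, np.float64(-0.073), np.float64(-0.008), np.float64(0.112)] 0.134
[1, -18, -1, np.float64(-0.073), np.float64(-0.012), np.float64(0.112)] 0.134
[4, -18, 0, np.float64(-0.072), np.float64(-0.015), np.float64(0.112)] 0.134
[7, -17, 2, np.float64(-0.071), np.float64(-0.018), np.float64(0.112)] 0.134
[9, -16, 3, np.float64(-0.07), np.float64(-0.02), np.float64(0.113)] 0.134
[12, -14, 4, np.float64(-0.068), np.float64(-0.023), np.float64(0.113)] 0.134
[14, -12, 5, np
[... 274 characters left out ...]
oat64(0.117)] 0.134
[17, 0, 8, np.float64(-0.055), np.float64(-0.029), np.float64(0.119)] 0.134
[16, 3, 8, np.float64(-0.053), np.float64(-0.029), np.float64(0.12)] 0.134
[16, 6, 8, np.float64(-0.05), np.float64(-0.028), np.float64(0.121)] 0.134
[14, 9, 7, np.float64(-0.047), np.float64(-0.027), np.float64(0.123)] 0.134
[13, 12, 7, np.float64(-0.045), np.float64(-0.025), np.float64(0.124)] 0.134
[10, 14, 6, np.float64(-0.043), np.float64(-0.023), np.float64(0.125)] 0.134
[8, 16, 5, np.float64(-0.042), np.float64(-0.02), np.float64(0.126)] 0.134
[5, 17, 4, np.float64(-0.04), np.float64(-0.017), np.float64(0.127)] 0.134
[3, 18, 3, np.float64(-0.04), np.float64(-0.014), np.float64(0.127)] 0.134
```

Call:
{"op": "step_arm", "data": {"series": [[-17, 29, 0, 0.105, 0.065, 0.055, 0.5], [-19, 28, 4, 0.105, 0.065, 0.055, 0.5], [-20, 26, 7, 0.105, 0.065, 0.055, 0.5], [-14, -10, -5, -0.066, 0.004, 0.117, 0.5], [-12, -13, -5, -0.068, 0.002, 0.116, 0.5], [-10, -15, -5, -0.07, 0, 0.115, 0.5], [-7, -16, -5, -0.071, -0.002, 0.114, 0.5], [-4, -18, -4, -0.072, -0.005, 0.113, 0.5], [-2, -18, -2, -0.073, -0.008, 0.112, 0.5], [1, -18, -1, -0.073, -0.012, 0.112, 0.5]]}}

```text
clock: 4.3
tool_pos: [0.4093, -0.063, 0.2266]
eef_rot: [0.842, 0.54, 0.001, -0.008]
contact_force: [0.2, 0.0, -0.3]
opening: 0.5
finger_force: 0.0
```

```bash
python3 - <<'E'
from h import *
go((0,-15,64),5)
E
```

```text
t 4.3 deck now [-71.7 -29.9 186.3] total [114.1  42.3 -74.3] rv [ 0.304 -0.391 -0.894] | per row/ 5 [ 22.8   8.5 -14.9] [ 0.061 -0.078 -0.179]
q [-0.02  0.46  0.11  2.18 -0.12  0.52 -0.25] F [ 0.2  0.  -0.3] open 0.5 ff 0.0
```

Call:
{"op": "step_arm", "data": {"series": [[4, -18, 0, -0.072, -0.015, 0.112, 0.5], [7, -17, 2, -0.071, -0.018, 0.112, 0.5], [9, -16, 3, -0.07, -0.02, 0.113, 0.5], [12, -14, 4, -0.068, -0.023, 0.113, 0.5], [14, -12, 5, -0.066, -0.025, 0.114, 0.5], [15, -9, 6, -0.064, -0.027, 0.115, 0.5], [16, -6, 7, -0.061, -0.028, 0.116, 0.5], [17, -3, 8, -0.058, -0.029, 0.117, 0.5], [17, 0, 8, -0.055, -0.029, 0.119, 0.5]]}}

```text
clock: 5.2
tool_pos: [0.4931, -0.1577, 0.2584]
eef_rot: [0.52, 0.817, -0.067, 0.241]
contact_force: [-0.5, -0.4, -0.3]
opening: 0.507
finger_force: 0.0
```

```bash
python3 - <<'E'
from h import *
go((0,-15,64),5,1)
E
```

```text
t 5.2 deck now [  -4.  -141.4  186.3] total [  30.3  137.  -106.1] rv [-0.139  0.063  1.328] | per row/ 5 [  6.1  27.4 -21.2] [-0.028  0.013  0.266]
q [-0.38  0.5   0.56  2.28  1.04  0.09 -0.52] F [-0.5 -0.4 -0.3] open 0.507 ff 0.0
```

Call:
{"op": "step_arm", "data": {"series": [[4, 12, 0, -0.012, 0.006, 0.11, 0.5], [4, 12, 0, -0.012, 0.006, 0.11, 0.5], [4, 12, 0, -0.012, 0.006, 0.11, 0.5], [4, 12, 0, -0.012, 0.006, 0.11, 0.5], [4, 12, 0, -0.012, 0.006, 0.11, 0.5], [4, 12, 0, -0.012, 0.006, 0.11, 0.5], [0, 12, -6, -0.012, 0.006, 0.11, 0.5], [0, 12, -6, -0.012, 0.005, 0.11, 0.5], [0, 12, -6, -0.012, 0.005, 0.11, 0.5], [0, 12, -6, -0.012, 0.005, 0.11, 0.5], [0, 10, -6, -0.012, 0.005, 0.11, 0.5], [0, 0, -6, -0.012, 0.005, 0.11, 0.5]]}}

```text
clock: 6.4
tool_pos: [0.5111, -0.0379, 0.2212]
eef_rot: [-0.064, 0.968, 0.013, 0.242]
contact_force: [-0.2, 1.3, 0.8]
opening: 0.498
finger_force: 0.0
```

```bash
python3 - <<'E'
from h import *
go((0,-15,64),5,1)
q=r.get_state()['q'];print(np.round(wrist(q,TOOL@np.diag([-1,-1,1])),2)[0])
E
```

```text
t 6.4 deck now [ 18.2 -28.9 132.3] total [ 12.3  17.2 -68.8] rv [0.006 0.001 0.102] | per row/ 5 [  2.5   3.4 -13.8] [0.001 0.    0.02 ]
q [ 0.26  0.51 -0.35  2.36  2.61  0.23 -0.9 ] F [-0.2  1.3  0.8] open 0.498 ff 0.0
[ 2.82  0.2  -1.01]
```

Call:
{"op": "step_arm", "data": {"series": [[-4, 3, -5, 0.001, 0, 0.025, 0.5], [-4, 3, -5, 0.001, 0, 0.025, 0.5], [-3, 3, -5, 0.001, 0, 0.025, 0.5], [-2, 2, -4, 0.001, 0, 0.025, 0.5], [0, 0, 0, 0, 0, 0, 0.5]]}}

```text
clock: 6.9
tool_pos: [0.4978, -0.0284, 0.2014]
eef_rot: [-0.108, 0.964, 0.026, 0.24]
contact_force: [-0.3, -0.3, 0.5]
opening: 0.499
finger_force: 0.0
```

```bash
python3 - <<'E'
from h import *
go((0,-15,64),6,1)
im,d=snap('scene');a=im[200:320,260:400]
im,d=snap('top');c=im[180:300,240:380];cv2.imwrite('pics/t2.png',cv2.resize(np.hstack([a,c]),None,fx=2.8,fy=2.8,interpolation=cv2.INTER_CUBIC))
E
```

```text
t 6.9 deck now [ -0.5 -16.6 119.9] total [ 25.6   7.7 -49.1] rv [ 0.002 -0.     0.009] | per row/ 6 [ 4.3  1.3 -8.2] [ 0.    -0.     0.001]
q [ 0.34  0.56 -0.44  2.41  2.7   0.3  -0.88] F [-0.3 -0.3  0.5] open 0.499 ff 0.0
```

View pics/t2.png

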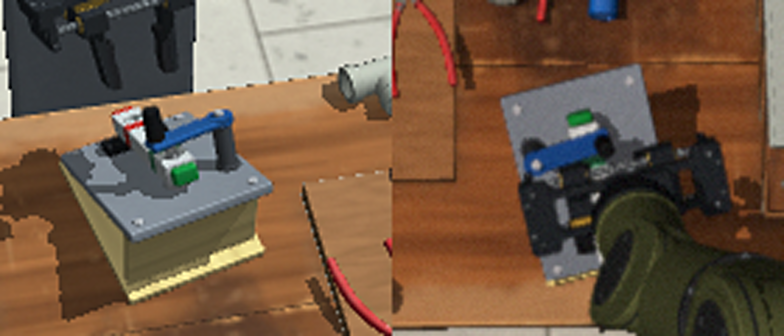

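The gripper is aligned with the deck and straddles the knob line, with the knob at about (152,122) in the left panel. I descend and grip the knob lightly.

Call:
{"op": "step_arm", "data": {"series": [[4, 1, -8, 0, 0, 0.003, 0.5], [4, 1, -8, 0, 0, 0.003, 0.5], [4, 1, -8, 0, 0, 0.003, 0.5], [4, 1, -8, 0, 0, 0, 0.5], [4, 1, -8, 0, 0, 0, 0.5], [5, 2, -9, 0, 0, 0, 0.5], [0, 0, 0, 0, 0, 0, 0.8], [0, 0, 0, 0, 0, 0, 0.9], [0, 0, 0, 0, 0, 0, 0.9], [0, 0, 0, 0, 0, 0, 0.9]], "force": 10}}

```text
clock: 8.0
tool_pos: [0.5233, -0.0216, 0.1534]
eef_rot: [-0.112, 0.964, 0.027, 0.241]
contact_force: [-0.5, -0.9, -0.7]
opening: 0.203
finger_force: 10.0
```

```bash
python3 - <<'E'
from h import *
go((0,-15,64),6,1)
p0=np.array([0,-15,0])
for i in range(1,13):
    th=1.62*i/12;p=np.array([70*np.sin(th),55-70*np.cos(th),0]);print((M@(p-p0)).round(0).astype(int).tolist());p0=p
E
```

```text
t 8.0 deck now [  0.2 -15.8  65.1] total [ 0.1  0.9 -1.1] rv [0.003 0.001 0.   ] | per row/ 6 [ 0.   0.1 -0.2] [0. 0. 0.]
q [ 0.31  0.7  -0.45  2.39  2.72  0.41 -0.88] F [-0.5 -0.9 -0.7] open 0.203 ff 10.0
[8, 3, 4]
[8, 4, 4]
[7, 5, 4]
[6, 6, 4]
[5, 7, 4]
[5, 8, 3]
[4, 8, 3]
[2, 9, 2]
[1, 9, 2]
[0, 9, 1]
[-1, 9, 1]
[-2, 9, 0]
```

Call:
{"op": "step_arm", "data": {"series": [[8, 3, 4, 0, 0, 0, 0.9], [8, 4, 4, 0, 0, 0, 0.9], [7, 5, 4, 0, 0, 0, 0.9], [6, 6, 4, 0, 0, 0, 0.9], [5, 7, 4, 0, 0, 0, 0.9], [5, 8, 3, 0, 0, 0, 0.9], [4, 8, 3, 0, 0, 0, 0.9], [2, 9, 2, 0, 0, 0, 0.9], [1, 9, 2, 0, 0, 0, 0.9], [0, 9, 1, 0, 0, 0, 0.9], [-1, 9, 1, 0, 0, 0, 0.9], [-2, 9, 0, 0, 0, 0, 0.9], [0, 0, 0, 0, 0, 0, 0.9]]}}

```text
clock: 9.3
tool_pos: [0.5688, 0.0635, 0.1863]
eef_rot: [-0.111, 0.963, 0.025, 0.243]
contact_force: [3.4, -6.5, 6.2]
opening: 0.2
finger_force: 10.0
```

```bash
python3 - <<'E'
from h import *
go((70,57,65),6,1)
s=r.get_state();p=dk(s['tool_pos']);print('theta',np.arctan2(p[0],55-p[1]),np.hypot(p[0],p[1]-55))
E
```

```text
t 9.3 deck now [72.  56.5 64.2] total [-2.2  0.  -0.2] rv [0.005 0.007 0.004] | per row/ 6 [-0.4  0.  -0. ] [0.001 0.001 0.001]
q [ 0.    0.62 -0.29  2.25  2.52  0.26 -0.88] F [ 3.4 -6.5  6.2] open 0.2 ff 10.0
theta 1.5914434921641365 72.02636485540897
```

Call:
{"op": "step_arm", "data": {"series": [[0, 0, 0, 0, 0, 0, 0.5], [0, 0, 0, 0, 0, 0, 0.5], [0, 0, 0, 0, 0, 0, 0.5], [-6, -1, 11, 0, 0, 0, 0.4], [-6, -2, 11, 0, 0, 0, 0.4], [-6, -1, 11, 0, 0, 0, 0.4], [-5, -1, 11, 0, 0, 0, 0.4], [-16, -14, -10, 0, 0, 0, 0.4], [-16, -14, -10, 0, 0, 0, 0.4], [-16, -14, -10, 0, 0, 0, 0.4], [-16, -13, -10, 0, 0, 0, 0.4], [-16, -13, -10, 0, 0, 0, 0.4], [-16, -13, -10, 0, 0, 0, 0.4], [0, 0, 0, 0, 0, 0, 0.4]]}}

```text
clock: 10.7
tool_pos: [0.456, -0.0171, 0.1726]
eef_rot: [-0.11, 0.964, 0.029, 0.24]
contact_force: [-0.4, 1.2, 0.2]
opening: 0.599
finger_force: 0.0
```

```bash
python3 - <<'E'
from h import *
go((-55,0,8),10,1)
im,d=snap('scene','s3');a=im[200:320,260:400]
P=pts('scene',d);hsv=cv2.cvtColor(im,cv2.COLOR_BGR2HSV);H,S,V=[hsv[...,i].astype(int) for i in range(3)]
reg=np.zeros(d.shape,bool);reg[220:320,265:375]=1
for k,mm in dict(red=((H<8)|(H>172))&(S>150)&(V>90),green=(H>45)&(H<85)&(S>100),blue=(H>95)&(H<125)&(S>120)).items():
    q=reg&mm;D=dk(P[q]);print(k,q.sum(),np.median(D,0).round(1),D.min(0).round(0),D.max(0).round(0))
im,d=snap('top');c=im[180:300,240:380];cv2.imwrite('pics/t3.png',cv2.resize(np.hstack([a,c]),None,fx=2.8,fy=2.8,interpolation=cv2.INTER_CUBIC))
E
```

```text
t 10.7 deck now [-47.7   4.  112.3] total [ 42.3   5.9 -95.5] rv [-0.004 -0.001  0.004] | per row/ 10 [ 4.2  0.6 -9.6] [-0. -0.  0.]
q [ 0.46  0.68 -0.73  2.55  2.49  0.58 -0.72] F [-0.4  1.2  0.2] open 0.599 ff 0.0
red 21 [-97.1   0.5  32.9] [-210.  -13.  -11.] [-84.  43.  36.]
green 74 [30.3 -2.7 28.3] [-26. -16.  15.] [39. 13. 36.]
blue 123 [35.5 50.3 57.4] [-118.  -36.   12.] [81. 67. 80.]
```

View pics/t3.png

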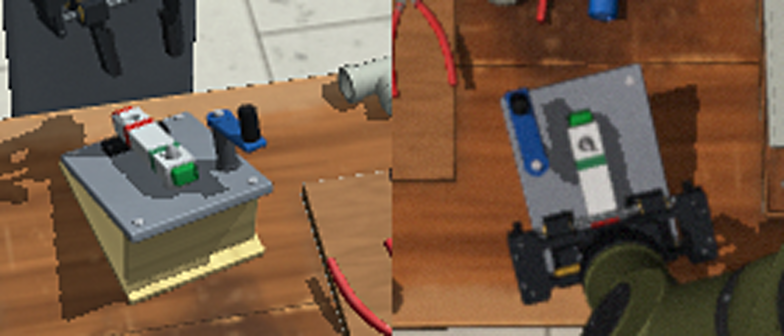

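The keeper now lies up the slope and the arm is free. I record the green end's centroid as a reference and go down to grip the arm.

```bash
cat >> h.py <<'E'
def end(n,col,h,near,rad=45):
    im,d=r.snapshot(n);P=pts(n,d)
    hsv=cv2.cvtColor(im,cv2.COLOR_BGR2HSV);H,S,V=[hsv[...,i].astype(int) for i in range(3)]
    m=(((H<9)|(H>170))&(S>110)&(V>60)) if col=='red' else (H>45)&(H<88)&(S>80)&(V>30)
    D=(P-T0)@M*1000
    m&=(np.hypot(D[...,0]-near[0],D[...,1]-near[1])<rad)&(abs(D[...,2]-h)<25)
    k,lab,st,ce=cv2.connectedComponentsWithStats(m.astype(np.uint8),connectivity=8)
    out=[]
    for i in range(1,k):
        if st[i,4]>=8:
            o,dr=ray(n,*ce[i]);p=w((0,0,h));nn=M[:,2];out.append((int(st[i,4]),dk(o+dr*((p-o)@nn/(dr@nn))).round(1).tolist()))
    return out
E
python3 - <<'E'
from h import *
for n in('top','scene'): print(n,end(n,'green',32,(15,0)))
E
```

```text
top [(39, [28.1, 0.4, 32.0]), (31, [-20.7, -0.9, 32.0])]
scene [(14, [-17.6, -10.4, 32.0]), (62, [41.7, -4.8, 32.0])]
```

Call:
{"op": "step_arm", "data": {"series": [[3, -1, -9, 0, 0, 0, 0.4], [4, -1, -9, 0, 0, 0, 0.4], [4, 0, -10, 0, 0, 0, 0.4], [4, 1, -10, 0, 0, 0, 0.4], [4, 1, -10, 0, 0, 0, 0.4], [5, 1, -10, 0, 0, 0, 0.4], [5, 1, -10, 0, 0, 0, 0.4], [5, 1, -10, 0, 0, 0, 0.4], [4, 1, -9, 0, 0, 0, 0.4], [4, 1, -8, 0, 0, 0, 0.4], [0, 0, 0, 0, 0, 0, 0.4]]}}

```text
clock: 12.0
tool_pos: [0.5004, -0.0106, 0.0767]
eef_rot: [-0.112, 0.964, 0.028, 0.241]
contact_force: [1.1, 0.5, -0.3]
opening: 0.598
finger_force: 0.0
```

```bash
python3 - <<'E'
from h import *
go((-55,0,8),10,1)
E
```

```text
t 12.0 deck now [-53.2   0.1   6.7] total [-2.1 -0.6  0.3] rv [-0.001  0.001  0.   ] | per row/ 10 [-0.2 -0.1  0. ] [-0.  0.  0.]
q [ 0.4   0.97 -0.69  2.48  2.57  0.79 -0.71] F [ 1.1  0.5 -0.3] open 0.598 ff 0.0
```

Call:
{"op": "step_arm", "data": {"series": [[0, 0, 0, 0, 0, 0, 0.6], [0, 0, 0, 0, 0, 0, 0.8], [0, 0, 0, 0, 0, 0, 0.9], [0, 0, 0, 0, 0, 0, 0.9], [0, 0, 0, 0, 0, 0, 0.9]], "force": 45}}

```text
clock: 12.5
tool_pos: [0.4999, -0.0111, 0.0781]
eef_rot: [-0.112, 0.964, 0.028, 0.241]
contact_force: [-2.6, -1.3, 3.6]
opening: 0.334
finger_force: 45.0
```

Call:
{"op": "step_arm", "data": {"series": [[-4, -1, 7, 0, 0, 0, 0.9], [-4, -1, 7, 0, 0, 0, 0.9], [-3, -1, 7, 0, 0, 0, 0.9], [-4, -1, 7, 0, 0, 0, 0.9], [-4, -1, 7, 0, 0, 0, 0.9], [0, 0, 0, 0, 0, 0, 0.9]]}}

```text
clock: 13.1
tool_pos: [0.4804, -0.0161, 0.1137]
eef_rot: [-0.113, 0.963, 0.028, 0.241]
contact_force: [0.3, 0.9, -2.5]
opening: 0.339
finger_force: 45.0
```

```bash
python3 - <<'E'
from h import *
go((10,-15,130),10,1)
for n in('top','scene'): print(n,end(n,'green',72,(15,0)))
E
```

```text
t 13.1 deck now [-54.1  -0.6  49.1] total [ 21.5  -9.7 101.6] rv [ 0.     0.002 -0.   ] | per row/ 10 [ 2.1 -1.  10.2] [ 0.  0. -0.]
q [ 0.43  0.87 -0.71  2.53  2.55  0.74 -0.72] F [ 0.3  0.9 -2.5] open 0.339 ff 45.0
top [(46, [27.0, 1.6, 72.0]), (33, [-22.2, 1.1, 72.0])]
scene [(19, [-23.1, -1.5, 72.0]), (64, [39.4, -4.0, 72.0])]
```

Call:
{"op": "step_arm", "data": {"series": [[0, -1, 11, 0, 0, 0, 0.9], [1, -1, 11, 0, 0, 0, 0.9], [2, -1, 11, 0, 0, 0, 0.9], [2, -1, 10, 0, 0, 0, 0.9], [2, -1, 10, 0, 0, 0, 0.9], [3, -1, 10, 0, 0, 0, 0.9], [3, -1, 10, 0, 0, 0, 0.9], [3, -1, 10, 0, 0, 0, 0.9], [3, -1, 10, 0, 0, 0, 0.9], [3, -1, 9, 0, 0, 0, 0.9], [0, 0, 0, 0, 0, 0, 0.9]]}}

```text
clock: 14.3
tool_pos: [0.5039, -0.0259, 0.2156]
eef_rot: [-0.112, 0.963, 0.028, 0.242]
contact_force: [0.3, -0.4, -2.7]
opening: 0.334
finger_force: 45.0
```

```bash
python3 - <<'E'
from h import *
go((10,-15,130),22,0)
q=r.get_state()['q']
print('nonflip wrist',np.round(wrist(q,TOOL),2)[0],'flip',np.round(wrist(q,TOOL@np.diag([-1,-1,1])),2)[0])
print('z axis rot per 0.14', (-0.14*M[:,2]).round(3))
e=R.from_rotvec(.3*M[:,2])*R.from_quat(r.get_state()['eef_rot']);print('after +0.3 about deck z',np.round(wrist(q,e.as_matrix()),2)[0])
E
```

```text
t 14.3 deck now [ 11.9 -15.5 129.4] total [-2.   0.1 -0.4] rv [-1.441 -0.339  2.771] | per row/ 22 [-0.1  0.  -0. ] [-0.065 -0.015  0.126]
q [ 0.42  0.55 -0.58  2.38  2.4   0.28 -0.58] F [ 0.3 -0.4 -2.7] open 0.334 ff 45.0
nonflip wrist [2.39 0.27 2.57] flip [ 2.39  0.27 -0.57]
z axis rot per 0.14 [ 0.064  0.015 -0.124]
after +0.3 about deck z [ 2.4   0.28 -0.28]
```

Call:
{"op": "step_arm", "data": {"series": [[0, 0, 0, -0.064, -0.015, 0.124, 0.9], [0, 0, 0, -0.064, -0.015, 0.124, 0.9], [0, 0, 0, -0.064, -0.015, 0.124, 0.9], [0, 0, 0, -0.064, -0.015, 0.124, 0.9], [0, 0, 0, -0.064, -0.015, 0.124, 0.9], [0, 0, 0, -0.064, -0.015, 0.124, 0.9], [0, 0, 0, -0.064, -0.015, 0.124, 0.9], [0, 0, 0, -0.064, -0.015, 0.124, 0.9], [0, 0, 0, -0.064, -0.015, 0.124, 0.9], [0, 0, 0, -0.064, -0.015, 0.124, 0.9], [0, 0, 0, -0.064, -0.015, 0.124, 0.9], [0, 0, 0, -0.064, -0.015, 0.124, 0.9], [0, 0, 0, -0.064, -0.015, 0.124, 0.9], [0, 0, 0, -0.064, -0.015, 0.124, 0.9], [0, 0, 0, -0.064, -0.015, 0.124, 0.9], [0, 0, 0, -0.064, -0.015, 0.124, 0.9]]}}

```text
clock: 15.9
tool_pos: [0.5022, -0.0251, 0.2137]
eef_rot: [0.919, -0.313, 0.202, -0.128]
contact_force: [-0.2, 0.6, -2.4]
opening: 0.333
finger_force: 45.0
```

```bash
python3 - <<'E'
from h import *
go((10,-15,130),7,0)
E
```

```text
t 15.9 deck now [  9.7 -14.4 128.4] total [-0.4 -0.7  1.6] rv [-0.405 -0.103  0.786] | per row/ 7 [-0.1 -0.1  0.2] [-0.058 -0.015  0.112]
q [ 0.14  0.51 -0.14  2.39  3.38  0.23  0.7 ] F [-0.2  0.6 -2.4] open 0.333 ff 45.0
```

Call:
{"op": "step_arm", "data": {"series": [[0, 0, 0, -0.058, -0.015, 0.112, 0.9], [0, 0, 0, -0.058, -0.015, 0.112, 0.9], [0, 0, 0, -0.058, -0.015, 0.112, 0.9], [0, 0, 0, -0.058, -0.015, 0.112, 0.9], [0, 0, 0, -0.058, -0.015, 0.112, 0.9], [0, 0, 0, -0.058, -0.015, 0.112, 0.9], [0, 0, 0, -0.05, -0.012, 0.1, 0.9], [0, 0, 0, 0, 0, 0, 0.9]]}}

```text
clock: 16.7
tool_pos: [0.5023, -0.025, 0.2137]
eef_rot: [0.965, 0.103, 0.241, -0.032]
contact_force: [0.1, 0.4, -3.1]
opening: 0.334
finger_force: 45.0
```

```bash
python3 - <<'E'
from h import *
go((-54,0,60),10,0)
for n in('top','scene'): print(n,end(n,'red',152,(85,-15)))
E
```

```text
t 16.7 deck now [  9.8 -14.3 128.4] total [-26.9   8.4 -90.3] rv [-0.012 -0.001  0.017] | per row/ 10 [-2.7  0.8 -9. ] [-0.001 -0.     0.002]
q [0.01 0.52 0.06 2.4  3.73 0.3  1.22] F [ 0.1  0.4 -3.1] open 0.334 ff 45.0
top [(55, [95.4, -14.1, 152.0]), (45, [46.8, -13.9, 152.0])]
scene [(22, [46.1, -18.0, 152.0]), (73, [109.4, -20.3, 152.0])]
```

```bash
python3 - <<'E'
from h import *
print('grip',dk([0.4999,-0.0111,0.0781]).round(1))
go((-58.5,dk([0.4999,-0.0111,0.0781])[1],54),10,0)
E
```

```text
grip [-53.1  -0.2   8.2]
t 16.8 deck now [ 10.1 -14.6 128.6] total [-28.2   8.1 -98. ] rv [-0.014 -0.     0.02 ] | per row/ 10 [-2.8  0.8 -9.8] [-0.001 -0.     0.002]
q [0.01 0.52 0.06 2.4  3.73 0.3  1.22] F [-0.1  0.5 -2.5] open 0.336 ff 45.0
```

Call:
{"op": "step_arm", "data": {"series": [[-4, 0, -8, -0.002, 0, 0.002, 0.9], [-4, 1, -9, -0.002, 0, 0.002, 0.9], [-4, 1, -9, -0.001, 0, 0.002, 0.9], [-3, 1, -9, -0.001, 0, 0.002, 0.9], [-3, 1, -9, -0.001, 0, 0.002, 0.9], [-3, 1, -9, -0.001, 0, 0.002, 0.9], [-2, 1, -9, -0.001, 0, 0.002, 0.9], [-2, 1, -9, -0.001, 0, 0.002, 0.9], [-2, 1, -9, -0.001, 0, 0.002, 0.9], [-1, 0, -9, -0.001, 0, 0.002, 0.9], [0, 0, -9, -0.001, 0, 0.001, 0.9], [0, 0, 0, 0, 0, 0, 0.9], [0, 0, 0, 0, 0, 0, 0.9]]}}

```text
clock: 18.1
tool_pos: [0.476, -0.0184, 0.1181]
eef_rot: [0.963, 0.112, 0.242, -0.028]
contact_force: [-1.0, 0.1, -2.3]
opening: 0.332
finger_force: 45.0
```

```bash
python3 - <<'E'
from h import *
go((-58.3,-.2,8.2),10,0)
z=dk(r.get_state()['tool_pos'])[2]+24
for n in('top','scene'): print(n,end(n,'red',z,(15,0)))
im,d=r.snapshot('top');c=im[205:285,275:350];cv2.imwrite('pics/t4.png',cv2.resize(c,None,fx=7,fy=7,interpolation=cv2.INTER_CUBIC))
E
```

```text
t 18.1 deck now [-56.3  -1.8  55.2] total [ 19.4   6.2 -42.4] rv [-0.     0.003  0.001] | per row/ 10 [ 1.9  0.6 -4.2] [-0.  0.  0.]
q [ 0.13  0.79 -0.17  2.56  3.14  0.68  1.83] F [-1.   0.1 -2.3] open 0.332 ff 45.0
top [(48, [29.5, 0.1, 79.2]), (36, [-19.5, 1.3, 79.2])]
scene [(19, [-18.7, -4.5, 79.2]), (60, [42.7, -5.7, 79.2])]
```

View pics/t4.png

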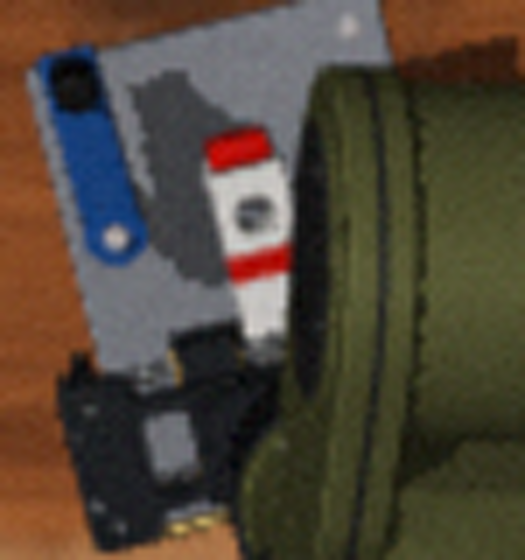

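The red end is now up the slope over the pin, with its hole at about (257,213), its tip at (238,150) and the keeper clear at left. It needs about 1 mm of correction before lowering.

Call:
{"op": "step_arm", "data": {"series": [[1, 1, -4, 0, 0, 0, 0.9], [1, 1, -4, 0, 0.001, 0, 0.9], [1, 0, -3, 0, 0.001, 0, 0.9], [0, 0, 0, 0, 0, 0, 0.9]]}}

```text
clock: 18.65
tool_pos: [0.479, -0.0159, 0.1066]
eef_rot: [0.964, 0.114, 0.241, -0.027]
contact_force: [0.8, -0.8, -1.8]
opening: 0.338
finger_force: 45.0
```

```bash
python3 - <<'E'
from h import *
go((-57.6,-.7,8.2),10,0)
z=dk(r.get_state()['tool_pos'])[2]+24
for n in('top','scene'): print(n,end(n,'red',z,(15,0)))
E
```

```text
t 18.65 deck now [-58.6  -0.1  43.4] total [ 17.1   3.4 -30.6] rv [ 0.002  0.001 -0.002] | per row/ 10 [ 1.7  0.3 -3.1] [ 0.  0. -0.]
q [ 0.12  0.82 -0.17  2.55  3.13  0.7   1.84] F [ 0.8 -0.8 -1.8] open 0.338 ff 45.0
top [(45, [27.2, 1.9, 67.4]), (32, [-21.9, 4.3, 67.4])]
scene [(24, [-18.2, -5.3, 67.4]), (63, [39.8, -3.3, 67.4])]
```

Call:
{"op": "step_arm", "data": {"series": [[2, 0, -2, 0, 0, 0, 0.9], [2, 0.5, -3, 0, 0, 0, 0.9], [1.5, 0.5, -3, 0, 0, 0, 0.9], [1.5, 0.5, -3, 0, 0, 0, 0.9], [0, 0, 0, 0, 0, 0, 0.9]]}}

```text
clock: 19.25
tool_pos: [0.4861, -0.0145, 0.0957]
eef_rot: [0.964, 0.113, 0.241, -0.027]
contact_force: [-0.4, -0.3, -2.2]
opening: 0.334
finger_force: 45.0
```

```bash
python3 - <<'E'
from h import *
go((-57.6,-.5,8.2),7,0)
E
```

```text
t 19.25 deck now [-57.4  -0.4  30.4] total [ 10.    2.2 -19.7] rv [ 0.001  0.001 -0.002] | per row/ 7 [ 1.4  0.3 -2.8] [ 0.  0. -0.]
q [ 0.11  0.85 -0.17  2.54  3.13  0.71  1.84] F [-0.4 -0.3 -2.2] open 0.334 ff 45.0
```

Call:
{"op": "step_arm", "data": {"series": [[1.5, 0.3, -3, 0, 0, 0, 0.9], [1.5, 0.3, -3, 0, 0, 0, 0.9], [1.5, 0.4, -3, 0, 0, 0, 0.9], [1.5, 0.3, -3, 0, 0, 0, 0.9], [1.5, 0.3, -3, 0, 0, 0, 0.9], [1, 0.3, -2, 0, 0, 0, 0.9], [1, 0.2, -2, 0, 0, 0, 0.9], [0, 0, 0, 0, 0, 0, 0.9]]}}

```text
clock: 20.05
tool_pos: [0.4955, -0.0125, 0.0769]
eef_rot: [0.964, 0.113, 0.241, -0.027]
contact_force: [0.5, -1.0, -2.0]
opening: 0.335
finger_force: 45.0
```

```bash
python3 - <<'E'
from h import *
go((-57.6,-.5,8.2),7,0)
for n in('top','scene'): print(n,end(n,'red',32,(15,0)))
E
```

```text
t 20.05 deck now [-57.8  -0.6   9.3] total [ 0.6  0.2 -0.9] rv [ 0.002  0.001 -0.002] | per row/ 7 [ 0.1  0.  -0.1] [ 0.  0. -0.]
q [ 0.1   0.9  -0.17  2.51  3.13  0.74  1.85] F [ 0.5 -1.  -2. ] open 0.335 ff 45.0
top [(42, [27.6, 1.1, 32.0]), (27, [-21.3, 4.8, 32.0])]
scene [(17, [-20.6, -9.0, 32.0]), (60, [38.2, -3.3, 32.0])]
```

Call:
{"op": "step_arm", "data": {"series": [[0.5, 0.1, -1, 0, 0, 0, 0.9], [0.5, 0.1, -1, 0, 0, 0, 0.9], [0, 0, 0, 0, 0, 0, 0.9]]}}

```text
clock: 20.45
tool_pos: [0.496, -0.0125, 0.076]
eef_rot: [0.963, 0.114, 0.241, -0.027]
contact_force: [-3.4, -1.5, 7.2]
opening: 0.334
finger_force: 45.0
```

Call:
{"op": "step_arm", "data": {"series": [[0, 0, 0, 0, 0, 0, 0.6], [0, 0, 0, 0, 0, 0, 0.4], [0, 0, 0, 0, 0, 0, 0.4], [0, 0, 0, 0, 0, 0, 0.4], [-4, -1, 7, 0, 0, 0, 0.4], [-4, -1, 7, 0, 0, 0, 0.4], [-3, -1, 7, 0, 0, 0, 0.4], [-3, -1, 7, 0, 0, 0, 0.4], [-3, -1, 7, 0, 0, 0, 0.4], [0, 0, 10, 0, 0, 0, 0.4], [1, 0, 10, 0, 0, 0, 0.4], [2, 0, 10, 0, 0, 0, 0.4], [2, 0, 10, 0, 0, 0, 0.4], [2, 0, 10, 0, 0, 0, 0.4], [0, 0, 0, 0, 0, 0, 0.5]]}}

```text
clock: 21.95
tool_pos: [0.487, -0.0175, 0.1618]
eef_rot: [0.963, 0.113, 0.242, -0.027]
contact_force: [0.3, -0.4, 0.0]
opening: 0.535
finger_force: 0.0
```

```bash
python3 - <<'E'
from h import *
go((72,57,115),12,0)
for n in('top','scene'): print(n,end(n,'red',32,(15,0)))
im,d=snap('scene');a=im[200:320,260:400]
im2,d=snap('top');c=im2[180:300,240:380];cv2.imwrite('pics/t5.png',cv2.resize(np.hstack([a,c]),None,fx=2.8,fy=2.8,interpolation=cv2.INTER_CUBIC))
E
```

```text
t 21.95 deck now [-26.2  -3.5  88.7] total [58.4 76.  69.4] rv [ 0.002  0.004 -0.002] | per row/ 12 [4.9 6.3 5.8] [ 0.  0. -0.]
q [ 0.14  0.65 -0.2   2.5   3.13  0.48  1.83] F [ 0.3 -0.4  0. ] open 0.535 ff 0.0
top [(41, [27.6, 0.6, 32.0]), (39, [-21.2, 0.1, 32.0])]
scene [(16, [-20.5, -8.3, 32.0]), (62, [40.2, -4.0, 32.0])]
```

View pics/t5.png

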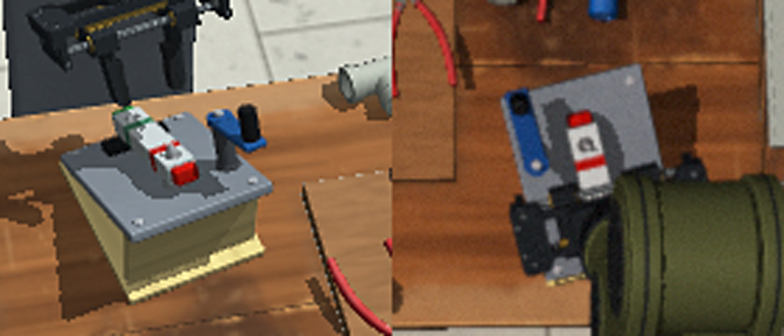

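The arm is seated like the original, with the red tip up the slope at (580,120) in the right panel and the green end on the ledge. Next is the keeper knob.

Call:
{"op": "step_arm", "data": {"series": [[-4, -1, 9, 0, 0, 0, 0.5], [-4, -1, 9, 0, 0, 0, 0.5], [4, 5, 9, 0, 0, 0, 0.5], [8, 9, 6, 0, 0, 0, 0.5], [9, 11, 6, 0, 0, 0, 0.5], [9, 11, 6, 0, 0, 0, 0.5], [9, 11, 6, 0, 0, 0, 0.5], [9, 11, 6, 0, 0, 0, 0.5], [9, 10, 6, 0, 0, 0, 0.5], [9, 10, 6, 0, 0, 0, 0.5], [0, 0, 0, 0, 0, 0, 0.5]]}}

```text
clock: 23.25
tool_pos: [0.5455, 0.0602, 0.2308]
eef_rot: [0.963, 0.114, 0.242, -0.028]
contact_force: [-0.6, -0.8, 0.3]
opening: 0.501
finger_force: 0.0
```

```bash
python3 - <<'E'
from h import *
go((71,56.5,65),6,0)
E
```

```text
t 23.25 deck now [ 72.3  58.7 114.4] total [ 22.    2.9 -44.2] rv [ 0.001  0.005 -0.004] | per row/ 6 [ 3.7  0.5 -7.4] [ 0.     0.001 -0.001]
q [-0.12  0.5  -0.09  2.27  2.98  0.13  1.79] F [-0.6 -0.8  0.3] open 0.501 ff 0.0
```

Call:
{"op": "step_arm", "data": {"series": [[3, 0, -7, 0, 0, 0, 0.5], [3, 0, -7, 0, 0.001, 0, 0.5], [4, 0.5, -8, 0, 0.001, 0, 0.5], [4, 0.5, -8, 0, 0.001, 0, 0.5], [4, 1, -7, 0, 0.001, 0, 0.5], [4, 1, -7, 0, 0.001, 0, 0.5], [0, 0, 0, 0, 0, 0, 0.8], [0, 0, 0, 0, 0, 0, 0.9], [0, 0, 0, 0, 0, 0, 0.9], [0, 0, 0, 0, 0, 0, 0.9]], "force": 10}}

```text
clock: 24.25
tool_pos: [0.5664, 0.0618, 0.1855]
eef_rot: [0.964, 0.113, 0.239, -0.028]
contact_force: [0.2, 0.0, -0.7]
opening: 0.2
finger_force: 10.0
```

```bash
python3 - <<'E'
from h import *
go((71,56.5,65),6,0)
E
```

```text
t 24.25 deck now [69.2 55.4 64.8] total [1.2 1.4 1. ] rv [ 0.001 -0.003 -0.002] | per row/ 6 [0.2 0.2 0.2] [ 0.    -0.001 -0.   ]
q [-0.11  0.62 -0.1   2.25  2.98  0.21  1.79] F [ 0.2  0.  -0.7] open 0.2 ff 10.0
```

Call:
{"op": "step_arm", "data": {"series": [[2, -9, 0, 0, 0, 0, 0.9], [1, -9, -1, 0, 0, 0, 0.9], [0, -9, -1, 0, 0, 0, 0.9], [-1, -9, -2, 0, 0, 0, 0.9], [-2, -9, -2, 0, 0, 0, 0.9], [-4, -8, -3, 0, 0, 0, 0.9], [-5, -8, -3, 0, 0, 0, 0.9], [-5, -7, -4, 0, 0, 0, 0.9], [-6, -6, -4, 0, 0, 0, 0.9], [-7, -5, -4, 0, 0, 0, 0.9], [-8, -4, -4, 0, 0, 0, 0.9], [-8, -3, -4, 0, 0, 0, 0.9], [0, 0, 0, 0, 0, 0, 0.9]], "force": 15}}

```text
clock: 25.55
tool_pos: [0.5288, -0.0207, 0.1554]
eef_rot: [0.962, 0.117, 0.245, -0.029]
contact_force: [9.2, 10.7, 3.9]
opening: 0.194
finger_force: 15.0
```

```bash
python3 - <<'E'
from h import *
go((-4,-15.5,65),3,0)
s=r.get_state();print('F deck',M.T@s['contact_force'])
E
```

```text
t 25.55 deck now [  6.1 -16.2  64.2] total [-9.2 -1.4 -4.1] rv [-0.002  0.01  -0.009] | per row/ 3 [-3.1 -0.5 -1.4] [-0.001  0.003 -0.003]
q [ 0.16  0.68 -0.21  2.38  3.14  0.39  1.85] F [ 9.2 10.7  3.9] open 0.194 ff 15.0
F deck [11.88492953  8.3117335  -1.89845751]
```

Call:
{"op": "step_arm", "data": {"series": [[0, 0, 0, 0, 0, 0, 0.5], [0, 0, 0, 0, 0, 0, 0.5], [0, 0, 0, 0, 0, 0, 0.5], [-4, -1, 9, 0, 0, 0, 0.5], [-5, -1, 9, 0, 0, 0, 0.5], [-5, -1, 9, 0, 0, 0, 0.5], [-5, -1, 9, 0, 0, 0, 0.5], [-5, -1, 9, 0, 0, 0, 0.5], [-5, 0, 5, 0, 0, 0, 0.5], [0, 0, 0, 0, 0, 0, 0.5]]}}

```text
clock: 26.55
tool_pos: [0.4938, -0.0295, 0.204]
eef_rot: [0.964, 0.113, 0.239, -0.027]
contact_force: [-0.4, 0.5, -0.7]
opening: 0.5
finger_force: 0.0
```

```bash
cat > b.py <<'E'
from h import *
go((0,-15.5,64),6,0)
ref=cv2.imread('pics/top0.png'),cv2.imread('pics/scene0.png')
for n,f in(('top',ref[0]),('scene',ref[1])):
    im,_=r.snapshot(n)
    for t,I in(('ref',f),('now',im)):
        hsv=cv2.cvtColor(I,cv2.COLOR_BGR2HSV);m=cv2.inRange(hsv,(95,120,40),(125,255,255));k=np.zeros_like(m);k[215:262,280:355]=m[215:262,280:355]
        v,u=np.nonzero(k);l=cv2.fitLine(np.stack([u,v],1).astype(np.float32),cv2.DIST_HUBER,0,.01,.01).ravel()
        print(n,t,len(u),u.mean().round(2),v.mean().round(2),'angle',np.degrees(np.arctan(l[1]/l[0])).round(1),u.min(),u.max(),v.min(),v.max())
im2,_=snap('scene');cv2.imwrite('pics/t6.png',cv2.resize(np.hstack([im2[220:290,275:365],im[220:290,275:365]*0+np.array(r.snapshot('top')[0][205:275,275:365])]).astype(np.uint8),None,fx=4.4,fy=4.4,interpolation=cv2.INTER_CUBIC))
E
python3 b.py
```

```text
t 26.55 deck now [ -3.  -16.7 124.1] total [ 29.8   8.3 -51.7] rv [ 0.002 -0.003 -0.002] | per row/ 6 [ 5.   1.4 -8.6] [ 0.    -0.001 -0.   ]
q [ 0.21  0.54 -0.24  2.42  3.15  0.27  1.83] F [-0.4  0.5 -0.7] open 0.5 ff 0.0
top ref 217 300.98 234.23 angle -20.6 287 316 226 242
top now 213 301.15 234.99 angle -17.3 287 317 228 242
scene ref 157 327.96 246.39 angle -21.6 312 342 239 254
scene now 157 327.7 245.95 angle -19.1 311 342 239 253
```

View pics/t6.png

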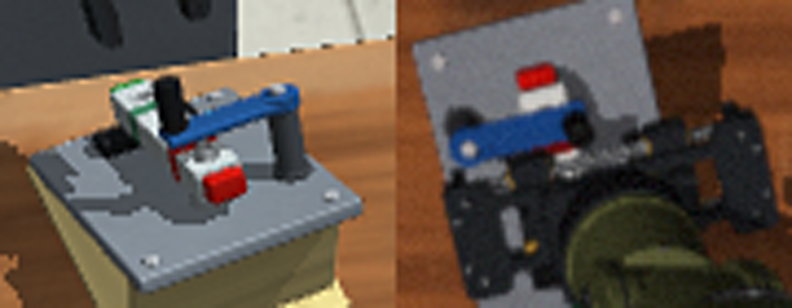

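```bash
python3 - <<'E'
from h import *
for n in('top','scene'):
    c=r.get_calibration(n);K=np.array(c['intrinsics']);T=np.array(c['pose'])
    for th in(-.05,0,.05,.1):
        px=[]
        for rad in(0,70):
            X=(w((rad*np.sin(th),55-rad*np.cos(th),55))-T[:3,3])@T[:3,:3];px.append([K[0,0]*X[0]/-X[2]+K[0,2],K[1,1]*-X[1]/-X[2]+K[1,2]])
        a,b=np.array(px);print(n,th,a.round(1),b.round(1),np.degrees(np.arctan((b-a)[1]/(b-a)[0])).round(1))
for n in('top','scene'): print(n,end(n,'red',32,(15,0)))
s=r.get_state();print(s['contact_force'])
E
```

```text
top -0.05 [290.9 237.8] [315.2 233. ] -11.0
top 0 [290.9 237.8] [315.  231.9] -13.7
top 0.05 [290.9 237.8] [314.7 230.7] -16.5
top 0.1 [290.9 237.8] [314.3 229.6] -19.2
scene -0.05 [338.2 241.8] [314.2 249.4] -17.5
scene 0 [338.2 241.8] [314.7 249.8] -18.8
scene 0.05 [338.2 241.8] [315.2 250.3] -20.2
scene 0.1 [338.2 241.8] [315.7 250.7] -21.6
top [(44, [27.8, 1.1, 32.0]), (8, [-23.9, -4.5, 32.0])]
scene [(62, [40.0, -3.7, 32.0])]
[ 0.73898291 -0.53428904  0.57373141]
```

Call:
{"op": "step_arm", "data": {"series": [[0, -15, 4, 0, 0, 0, 0.5], [0, -20, 4, 0, 0, 0, 0.5], [0, -20, 4, 0, 0, 0, 0.5], [0, -20, 4, 0, 0, 0, 0.5], [0, -20, 4, 0, 0, 0, 0.5], [0, -20, 4, 0, 0, 0, 0.5], [0, -20, 4, 0, 0, 0, 0.5], [0, -20, 4, 0, 0, 0, 0.5], [0, 0, 0, 0, 0, 0, 0.5]]}}

```text
clock: 27.75
tool_pos: [0.4935, -0.1631, 0.227]
eef_rot: [0.964, 0.104, 0.242, -0.028]
contact_force: [0.6, -0.1, 1.3]
opening: 0.501
finger_force: 0.0
```

```bash
cat > b2.py <<'E'
from h import *
go((0,-15.5,124),6,0)
ref=dict(top=cv2.imread('pics/top0.png'),scene=cv2.imread('pics/scene0.png'))
for n in ref:
    now,d=r.snapshot(n)
    for t,I in(('ref',ref[n]),('now',now)):
        hsv=cv2.cvtColor(I,cv2.COLOR_BGR2HSV);m=cv2.inRange(hsv,(95,120,40),(125,255,255))[215:262,280:355]
        v,u=np.nonzero(m);u=u+280;v=v+215
        l=cv2.fitLine(np.stack([u,v],1).astype(np.float32),cv2.DIST_HUBER,0,.01,.01).ravel()
        dark=cv2.inRange(hsv,(0,0,0),(179,255,45))
        x0,x1,y0,y1=(305,326,215,245) if n=='top' else (305,326,235,256)
        dv,du=np.nonzero(dark[y0:y1,x0:x1])
        # bar upper edge per column
        o=sorted(set(u));e=np.array([[c,v[u==c].min(),v[u==c].max()] for c in o])
        print(n,t,len(u),'ang',np.degrees(np.arctan(l[1]/l[0])).round(1),'knob dark',len(du),(du.mean()+x0).round(1),(dv.mean()+y0).round(1),'range',du.min()+x0,du.max()+x0,dv.min()+y0,dv.max()+y0)
        print(' top edge',e[::4,:2].tolist(),'bot',e[::4,2].tolist())
E
python3 b2.py
```

```text
t 27.75 deck now [ -19.6 -146.7  159. ] total [  2.6 135.5 -21.7] rv [-0.003  0.002  0.016] | per row/ 6 [ 0.4 22.6 -3.6] [-0.001  0.     0.003]
q [ 0.71  0.54 -0.47  2.27  3.87  0.04  1.41] F [ 0.6 -0.1  1.3] open 0.501 ff 0.0
top ref 217 ang -20.6 knob dark 48 315.6 232.1 range 312 319 228 236
 top edge [[287, 236], [291, 234], [295, 233], [299, 231], [303, 230], [307, 229], [311, 228], [315, 226]] bot [239, 242, 240, 239, 238, 236, 235, 228]
top now 215 ang -16.7 knob dark 43 316.2 234.2 range 313 319 231 238
 top edge [[287, 236], [291, 233], [295, 233], [299, 232], [303, 231], [307, 230], [311, 230], [315, 228]] bot [239, 242, 240, 240, 239, 237, 236, 230]
scene ref 157 ang -21.6 knob dark 84 314.1 244.7 range 305 319 238 253
 top edge [[312, 250], [316, 251], [320, 247], [324, 245], [328, 244], [332, 242], [336, 241], [340, 239]] bot [251, 253, 252, 250, 248, 247, 246, 245]
scene now 157 ang -19.1 knob dark 80 313.1 244.1 range 305 319 238 253
 top edge [[311, 250], [315, 250], [319, 246], [323, 245], [327, 244], [331, 242], [335, 240], [339, 241]] bot [250, 252, 251, 250, 248, 247, 245, 245]
```

```bash
python3 -c "
from h import *
for n in('top','scene'): print(n,end(n,'red',32,(15,0)),end(n,'green',32,(-110,0)))
print(r.finish_job())"
```

```text
top [(46, [27.7, 1.1, 32.0]), (17, [-24.0, 1.8, 32.0])] [(30, [-91.4, 0.5, 32.0]), (24, [-136.6, -0.6, 32.0])]
scene [(63, [40.2, -3.7, 32.0])] [(8, [-137.4, -0.5, 32.0]), (15, [-83.4, -12.5, 32.0])]
the job is handed in; nothing more can be done
None
```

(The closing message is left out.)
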